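# Mask half a brooch in the two-tone spraying jig and hold the mask on its line

### The arm

A 7-joint arm with a two-finger parallel gripper is mounted at the origin on a cart in front of the work surface, level with it; the furniture and walls round the work are solid. World frame = base frame: x ahead of the robot, y to its left, z up, the work surface at z = 0. Lengths are in m, angles in rad, forces in N, time in s.
With the tool pointing down it reaches from about 0.425 to 0.875 m from the base axis. Payload 4.7 kg.
Tool frame: the origin (TCP) lies midway between the tips of the shut fingers; the grasp point (between the pads) lies 19 mm behind it; z points along the fingers, y is the line along which they close (so a half turn about z gives the same grasp; the last joint's range is limited). The gripper opens to 87 mm and grips with 3 to 60 N. Pads are 19 mm wide; open, the fingers measure 117 mm over their backs; the gripper's body (75 mm by 190 mm) begins 51 mm behind the grasp point.
Start: joints at [-1.156, 0.321, -0.07, 1.45, 0.023, 1.371, -0.057], TCP at [0.254, 0.598, 0.223] pointing down, gripper open.
Joint ranges: [-2.86, 2.86], [-0.3, 2.09], [-1.38, 1.24], [0.06, 2.45], [-1.56, 4.7], [0.09, 2.05], [-2.69, 2.69]. Speed limits (rad/s): [2.57, 2.57, 3.14, 3.14, 3.14, 3.14, 3.14].

### API

Orientations are given as a rotation vector (axis times angle).
In Python, from bench import ctrl, get_image, calibration gives the robot as it stands.
- The arm moves only by the tool apply_moves, never from a script. Its arguments are lists of equal length, an entry for each row: "dp": the shift along the tool's x, y, z in m, a list of three; "twist": the turn, a rotation vector about the tool's x, y, z in rad, a list of three; "fingers": the closure, from 0 (fully open) to 1 (shut). In form: {"dp": [[dx, dy, dz], ...], "twist": [[ax, ay, az], ...], "fingers": [fingers, ...]}. A call has 1 to 10 rows; each row shifts and turns the commanded pose from where the row before left it, along the tool's axes as they then stand; what a row does not reach is not made up. A row lasts 1/10 s, in which the tool goes at most 50 mm and 8.59 degrees, less where a joint would pass 70% of its speed; a pose out of reach is approached as far as the arm can. A call is refused whole if a number of a shift passes 0.05 or a number of a turn 0.15, either way. A call with a gripper value outside its range is refused whole. The fingers move at their own pace and stop on an object; "newtons" is the grip in N (left out, the last holds). Time passes only in rows, so rows that do not move let the fingers close. It gives the time, the measured TCP pose, the force, the opening and the grip force at its end, in the units of the state.
- ctrl.get_state(): the state, without advancing time (a new reading comes with each control period).
- get_image(name): name is "side" or "top"; returns the picture (480x640x3 uint8, red, green, blue); there is no depth.
- calibration(name): a dict with "fx", "fy", "cx", "cy" (pixels), "k1" (the pictures are not rectified: a ray, as slopes to the right and down, at radius r is drawn at 1 + k1 r^2 times it, then the intrinsics apply), "eye" and "attitude" of the camera in the world. Camera axes: x right, y up, looking along -z (the intrinsics and any distortion apply to the point x, -y, -z); pixel columns grow to the right and rows downward; lengths in m; the calibration is good to about 2 mm. A picture is of the moment at which its call begins. calibration takes no time and is no camera call.
- ctrl.close_job(): hands the job in; it is judged then, once.
The state is a dict: "time": time; "joint_positions": joint angles; "qd": joint speeds; "joint_torque": joint torques, N m; "position": TCP position; "tool_rot": TCP orientation; "ft_force": force on the tool from outside, world axes, zero at the start; "torque": the same for the moment, N m; "grip_width": opening from 0.0 (shut) to 1.0 (fully open); "grip_force": force on a finger pad.
Only numpy, scipy, OpenCV 4.12 (cv2) and the standard library are available. Lean on these libraries where they do the work, as an engineer would, in place of code of your own. Each camera call takes 0.05 s, during which the arm holds its last target. There are 200 camera calls.

### The job

Lay the plain cream oval brooch flat and square in the oval pocket of the spraying jig and let go of it, with the mask still home. Then take the orange tab, pull the spring-loaded metal mask plate out over the brooch until its black pointers stand on the red lines of the scales, and keep holding it there: the program finishes while the gripper still holds the mask on the line, ready for the second colour. Leave the two mottled brooches, the wooden stamp, the ring cutter and the blue clay tool where they are.

Things in the scene. Friction and masses are not known exactly. Their poses are not given: they have to be found in the camera images.
- brooch_plain: The plain cream brooch, a flat oval 48 x 71 x 7 mm, domed, with a rounded edge (widest 2 to 3 mm above its underside), 20 to 40 g. It lies flat and centred on a round fixed terracotta prop 36 mm wide and 10 mm high, so its edge stands clear all round. Origin at the centre of its underside, z up; x = short way (48 mm), y = long way. It may go in the pocket either way round.
- brooch_small: Bystander: small mottled grey-white oval brooch, 41 x 60 x 7 mm, on a like prop. Leave alone. The three brooches swap places from start to start.
- brooch_mottled: Bystander: larger mottled grey-white oval brooch, 44 x 68 x 7 mm, on a like prop. Leave alone.
- jig: Spraying jig fixed to the worktop: dark board 215 x 100 mm, 6 mm thick, x -55 to 160, y -50 to 50 mm in its frame. Origin on the worktop below the pocket's centre, z up; x runs from the pocket to the mask's home end; the mask is pulled to -x. Black rails 12 mm wide, top 27 mm high, at y = -41 and 41, x 54 to 159 mm, each with a white scale with a red line at x = 85 mm. Far wall 34 mm high.
- pocket (a point): Centre of the oval pocket's raised cork floor (60 x 32 mm, 12 mm above the worktop, 6 above the board); axes as the jig's. It takes the plain brooch with 2.5 mm play all round, its long way (brooch y) along the jig's x. A black rim, top 16.5 mm above the worktop, stands only round both ends (|x| 17 to 48 mm); the middle of both long sides is open down to the board for the fingers.
- mask (a joint): How far the mask plate is pulled out, m: 0 = home at its stop, grows as it is pulled along the jig's -x; 0.045 = pointers on the red lines; end stop 0.065. A spring pulls it home with about 3 N at 0 and 8 N at 0.045 (110 N/m), friction is slight; nothing latches it.
- tab (a point): Point in the orange pull tab on the mask, 49 mm above the worktop; moves with the mask, axes as the jig's. At home it is at x = 78, y = 0 mm in the jig's frame. The tab is an upright block 16 mm thick along x, 44 mm long along y, top 59 mm above the worktop, with a foot 22 x 50 mm up to 30 mm height.
- wood_stamp: Bystander: turned wooden stamp, 33 mm wide, 62 mm tall, standing. Leave alone.
- cutter: Bystander: metal ring cutter, 67 mm wide, 22 mm high. Leave alone.
- pen: Bystander: blue clay tool, 14 x 100 x 8 mm, lying. Leave alone.
- edge (a point): Middle of the mask plate's front edge, on its top; moves with it, axes as the jig's. Aluminium plate 102 x 68 mm, 4 mm thick, top 27 and underside 23 mm above the worktop: it passes over a seated brooch (top 19 mm). At home this point is at x = 45 mm in the jig's frame and the plate's two black pointers at x = 130; on the mark they are at x = 0 and 85.
There are look-alikes about, which are no part of the job. What is shaped like the brooch_plain but yellow is not meant.

How it is judged:
On the way:
1. the plain brooch lies seated in the pocket, let go, with the mask still home (horizontal distance between brooch_plain and pocket below 0.005 m and z of brooch_plain in the frame of pocket below 0.002 m and angle between brooch_plain's own z axis and vertical below 0.06 rad and angle between the y axis of brooch_plain and the x axis of pocket, either way round below 0.2 rad and contact force between the fingers and brooch_plain below 0.05 N and value of joint mask below 0.006 m), for 0.2 s.
At the end, for the whole second after the job is handed in: The gripper's fingers hold the mask still at 45 mm of travel, give or take 4 mm (pointers on the red lines), against its spring; the plain brooch lies flat in the pocket, its underside within 2 mm of the floor, centre within 5 mm, long way along the jig within 0.2 rad, not touched by the fingers (value of joint mask between 0.041 and 0.049 m and velocity of joint mask between -0.01 and 0.01 m/s and contact force between the fingers and mask above 2 N and horizontal distance between brooch_plain and pocket below 0.005 m and z of brooch_plain in the frame of pocket below 0.002 m and angle between brooch_plain's own z axis and vertical below 0.06 rad and angle between the y axis of brooch_plain and the x axis of pocket, either way round below 0.2 rad and contact force between the fingers and brooch_plain below 0.05 N); the arm keeps its last pose, push and grip.
It fails at once if a mottled brooch, the stamp, the ring cutter or the blue clay tool is pushed more than 20 mm (distance of any of brooch_small, brooch_mottled, wood_stamp, cutter, pen from where it was at the start of the episode above 0.02 m).
It also fails if it takes over 58 s, if anything falls off the work surface, if the arm or the gripper's body presses on something with over 40 N, if the wrist force passes 120 N, or if a joint passes its speed limit or range.

## Working session

There is one attempt and no reset: what is moved stays moved. The work goes in short steps, Python scripts to look and compute and a tool call to move; the robot and the scene stay as the last step left them, time stands still between calls to the robot, and variables do not carry over. Pictures are saved under pics/ and viewed, at most 10 in all, crops included, and the job is handed in when it is done.

Besides the shell and the picture viewer there is one more tool, called after "Call:" in YAML: its name, and indented under it one key for each argument. apply_moves: Moves the arm, as the interface text tells. Its arguments: {"type":"object","properties":{"dp":{"type":"array"},"twist":{"type":"array"},"fingers":{"type":"array"},"newtons":{"type":"number"}},"required":["dp","twist","fingers"]}

```bash
mkdir -p pics; python3 - <<'E'
from bench import ctrl,get_image,calibration
import cv2
for n in("top","side"):
    cv2.imwrite(f"pics/{n}0.png",get_image(n)[:,:,::-1]); print(n,calibration(n))
s=ctrl.get_state();print(s["time"],s["position"],s["tool_rot"],s["grip_width"])
E
```

```text
top {'fx': 479.1377448088597, 'fy': 479.1377448088597, 'cx': 324.7322635741603, 'cy': 239.3979081201689, 'k1': -0.06459731147545196, 'eye': array([0.41586867, 0.02860368, 0.96387149]), 'attitude': array([ 0.11849346, -0.15776531, -1.53819128])}
side {'fx': 565.9302070736802, 'fy': 565.9302070736802, 'cx': 310.8624787345982, 'cy': 235.72620002097477, 'k1': -0.10702539325889811, 'eye': array([0.06788575, 0.89515513, 0.68836543]), 'attitude': array([ 0.3296094 , -1.29419895, -2.31766381])}
0.1 [0.25345325 0.59800725 0.22154617] [-6.25271166e-01 -3.07849054e+00  2.74251070e-03] 1.0018358768963835
```

View pics/top0.png

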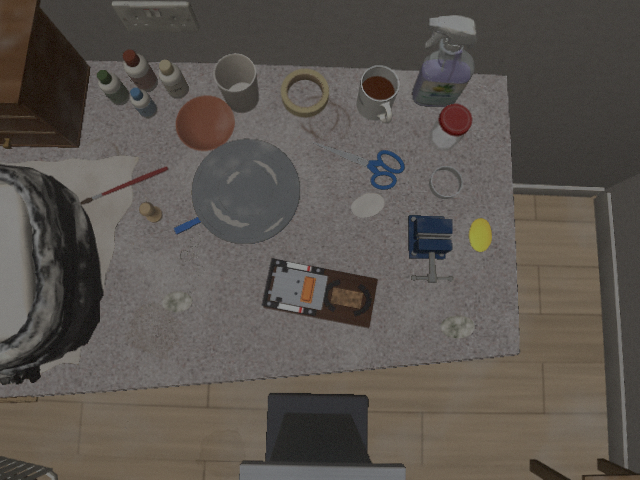

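View pics/side0.png

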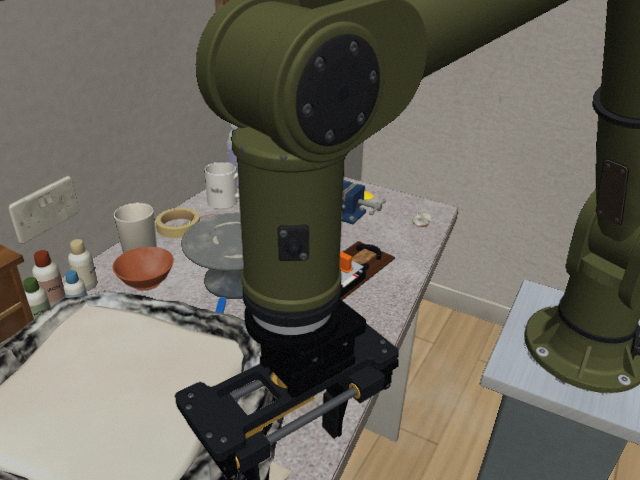

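The top view shows the plain brooch at about (368,205) and the jig at about (320,293), with the pocket at (347,298) and the orange tab at (308,289). The mask is home, to the left. In the side view the arm hides part of the scene and the brooch isn't visible. Next I'll measure by colour and contour.

```bash
cat > h.py <<'E'
import numpy as np, cv2
from scipy.spatial.transform import Rotation as R
from bench import ctrl,get_image,calibration
def ray(n,px):
    c=calibration(n); K=np.array([[c["fx"],0,c["cx"]],[0,c["fy"],c["cy"]],[0,0,1]])
    u=cv2.undistortPoints(np.array(px,float).reshape(-1,1,2),K,np.array([c["k1"],0,0,0,0.]))[:,0]
    d=np.c_[u[:,0],-u[:,1],-np.ones(len(u))]
    return c["eye"],R.from_rotvec(c["attitude"]).apply(d)
def cast(n,px,z):
    e,d=ray(n,px); return e+d*((z-e[2])/d[:,2])[:,None]
def proj(n,P):
    c=calibration(n); q=R.from_rotvec(c["attitude"]).inv().apply(np.atleast_2d(P)-c["eye"])
    s=np.c_[q[:,0],-q[:,1]]/-q[:,2:]; s=s*(1+c["k1"]*(s**2).sum(1))[:,None]
    return s*[c["fx"],c["fy"]]+[c["cx"],c["cy"]]
def blob(m,box):
    x0,y0,x1,y1=box; k=np.zeros(m.shape,np.uint8); k[y0:y1,x0:x1]=m[y0:y1,x0:x1]
    cs,_=cv2.findContours(k,cv2.RETR_EXTERNAL,cv2.CHAIN_APPROX_NONE)
    return max(cs,key=cv2.contourArea)[:,0].astype(float)
def rect(P):
    return cv2.minAreaRect((P[:,:2]*1000).astype(np.float32))
E
python3 - <<'E'
from h import *
im=get_image("top"); 
a=cv2.resize(im[160:340,255:395],None,fx=4.2,fy=3.3,interpolation=cv2.INTER_CUBIC) if 0 else cv2.resize(im[180:330,255:455],None,fx=4,fy=4,interpolation=cv2.INTER_CUBIC)
cv2.imwrite("pics/crop0.png",a[:,:,::-1])
hsv=cv2.cvtColor(im,cv2.COLOR_RGB2HSV)
print(im[205,368],hsv[205,368],im[215,345],im[289,308],im[320,360])
med=cv2.GaussianBlur(im,(3,3),0)
br=(med.min(2)>=np.array(im[200:210,362:374].min())-5).astype(np.uint8)
c=blob(br,(345,185,392,225)); print("brooch px",cv2.fitEllipse(c.astype(np.float32)))
print(cv2.fitEllipse((cast("top",c,.0125)[:,:2]*1000).astype(np.float32)))
o=((hsv[:,:,0]<14)&(hsv[:,:,1]>180)&(hsv[:,:,2]>120)).astype(np.uint8)
c=blob(o,(280,260,330,320));print("tab",cv2.minAreaRect(c.astype(np.float32)),rect(cast("top",c,.059)))
d=(im.max(2)<95).astype(np.uint8); d=cv2.morphologyEx(d,cv2.MORPH_CLOSE,np.ones((25,25)))
c=blob(d,(250,245,390,340));r=cv2.minAreaRect(c.astype(np.float32));print("board",r,cv2.boxPoints(r).round(1).tolist(),rect(cast("top",c,.006)))
E
```

```text
[129 125 121] [ 15  16 129] [104 100  98] [142  89  52] [55 40 37]
brooch px ((367.29150390625, 204.8297576904297), (21.914527893066406, 33.035179138183594), 71.14055633544922)
((660.778564453125, -78.64791107177734), (45.78724670410156, 68.7461929321289), 22.67475128173828)Traceback (most recent call last):
  File "<stdin>", line 12, in <module>
  File "h.py", line 18, in blob
    return max(cs,key=cv2.contourArea)[:,0].astype(float)
           ~~~^^^^^^^^^^^^^^^^^^^^^^^^
ValueError: max() iterable argument is empty
```

View pics/crop0.png

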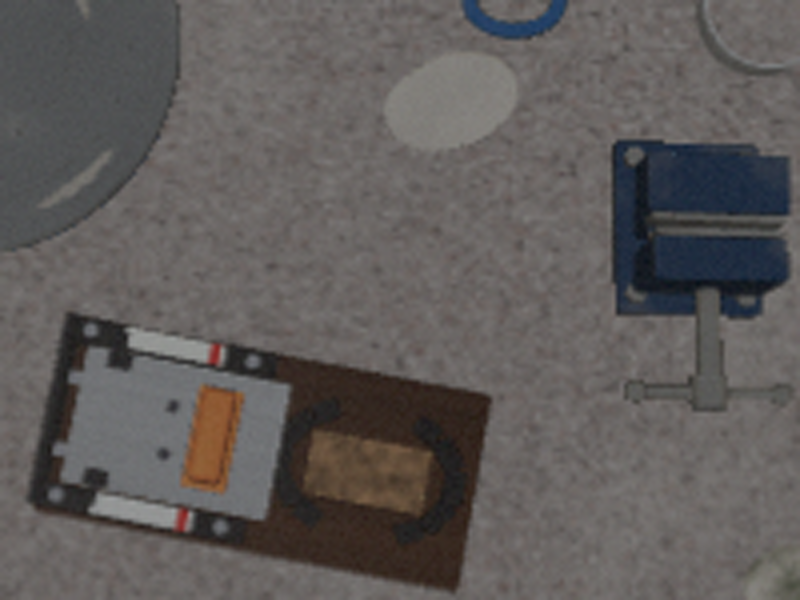

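The crop shows the brooch at crop (452,100), the cork floor at (368,472), the orange tab at (213,438), red line marks at (216,354) and (182,518), and the board's right corners at (490,397) and (457,590). The next step is to tighten the colour masks.

```bash
python3 - <<'E'
from h import *
im=np.mean([get_image("top") for _ in range(4)],0).astype(np.uint8)
hsv=cv2.cvtColor(im,cv2.COLOR_RGB2HSV)
print("cork",im[298,347],hsv[298,347],"board",hsv[320,360],"tab",hsv[289,308],"red",hsv[268,309])
o=((hsv[:,:,0]<16)&(hsv[:,:,1]>140)&(hsv[:,:,2]>105)).astype(np.uint8)
c=blob(o,(295,270,320,306));print("tab",rect(cast("top",c,.059)))
k=((im[:,:,0]>85)&(hsv[:,:,1]>70)).astype(np.uint8);k=cv2.morphologyEx(k,cv2.MORPH_CLOSE,np.ones((3,3)))
c=blob(k,(326,280,368,315));print("cork",rect(cast("top",c,.012)))
b=((im.max(2)<75)|(hsv[:,:,1]>75)).astype(np.uint8);b=cv2.morphologyEx(b,cv2.MORPH_OPEN,np.ones((3,3)))
c=blob(b,(250,245,390,340)); P=cast("top",c,.006); print("board",rect(P))
m=c[:,0]>327; # right part: fit the long edges and end
px=c[m]; P=cast("top",px,.006)[:,:2]
for nm,s in (("low",(px[:,1]>318)&(px[:,0]<365)),("up",(px[:,1]<277)&(px[:,0]<372)),("end",(px[:,0]>369.5)&(px[:,1]>283)&(px[:,1]<323))):
    if s.sum()>4:
        v=cv2.fitLine(P[s].astype(np.float32),cv2.DIST_HUBER,0,.01,.01)[:,0]; print(nm,s.sum(),v.round(4),np.degrees(np.arctan2(v[1],v[0])).round(2))
crops=[[490,397],[457,590],[216,354],[182,518]]
q=np.array(crops)/4+[255,180]-.375
print("corners",cast("top",q[:2],.006)[:,:2]); print("red",cast("top",q[2:],.027)[:,:2])
E
```

```text
cork [92 73 55] [ 15 103  92] board [ 10 104  54] tab [ 13 158 142] red [  2 148 134]
tab ((481.4100341796875, 37.29093551635742), (18.911640167236328, 46.098411560058594), 80.37677001953125)
cork ((470.7005310058594, -38.66015625), (58.53867721557617, 31.010324478149414), 80.26229858398438)
board ((472.88720703125, -26.997543334960938), (134.84715270996094, 99.62654876708984), 80.68574523925781)
low 37 [ 0.1704  0.9854  0.4214 -0.0396] 80.19
up 40 [ 0.1543  0.988   0.5201 -0.0386] 81.13
end 37 [ 0.986  -0.1669  0.4634 -0.0925] -9.61
corners [[ 0.50979232 -0.10068895]
 [ 0.41368768 -0.08510371]]
red [[0.52512345 0.03735705]
 [0.44480851 0.05131715]]
```

```bash
cat >> h.py <<'E'
def goal(x,y,z,yaw):   # yaw = wanted world heading of tool y, deg (mod 180); tool straight down
    s=ctrl.get_state(); r=R.from_rotvec(s["tool_rot"]); p=np.array(s["position"]); M=r.as_matrix()
    d=r.inv().apply(np.array([x,y,z])-p)
    best=None
    for a in (yaw,yaw+180):
        t=np.radians(a); ty=np.array([np.cos(t),np.sin(t),0]); tz=np.array([0,0,-1.]); 
        G=np.c_[np.cross(ty,tz),ty,tz]; w=(r.inv()*R.from_matrix(G)).as_rotvec()
        if best is None or np.linalg.norm(w)<np.linalg.norm(best): best=w
    print("t",round(s["time"],2),"p",p.round(4),"q7",round(s["joint_positions"][6],2),"f",np.round(s["ft_force"],1),"grip",round(s["grip_width"],3),round(s["grip_force"],1))
    print("shift tool",d.round(4),"twist tool",best.round(4))
E
python3 - <<'E'
from h import *
goal(.6608,-.0786,.2215,22.67)
th=np.linspace(0,2*np.pi,200)
for h in (.06,.08,.1,.12,.14):
    a=cast("top",[[193,190],[299,190],[247,242],[247,139]],h); c=(a[0]+a[1])/2; r=np.linalg.norm(a[0]-a[1])/2
    P=np.c_[c[0]+r*np.cos(th),c[1]+r*np.sin(th),0*th+h]; q=proj("side",P); i=q[:,0].argmin()
    print(h,c.round(3),round(r,3),"left",q[i].round(0),"top row",q[:,1].min().round(0),"bottom row",q[:,1].max().round(0),"gap to body corner",round(np.hypot(.56-c[0],.12-c[1])-r,3))
E
```

```text
t 0.35 p [0.2536 0.5984 0.2223] q7 -0.06 f [1.  0.5 0.2] grip 1.004 0.0
shift tool [-0.6391 -0.4645  0.001 ] twist tool [-4.000e-04  2.000e-04  7.744e-01]
0.06 [0.671 0.164 0.06 ] 0.103 left [176. 260.] top row 228.0 bottom row 286.0 gap to body corner 0.016
0.08 [0.665 0.161 0.08 ] 0.101 left [180. 251.] top row 220.0 bottom row 276.0 gap to body corner 0.012
0.1 [0.659 0.158 0.1  ] 0.099 left [183. 243.] top row 213.0 bottom row 267.0 gap to body corner 0.008
0.12 [0.654 0.155 0.12 ] 0.096 left [186. 234.] top row 205.0 bottom row 257.0 gap to body corner 0.004
0.14 [0.648 0.152 0.14 ] 0.094 left [190. 224.] top row 197.0 bottom row 247.0 gap to body corner -0.0
```

Call:
apply_moves:
  dp:
    - [-0.04,-0.029,0]
    - [-0.04,-0.029,0]
    - [-0.04,-0.029,0]
    - [-0.04,-0.029,0]
    - [-0.04,-0.029,0]
    - [-0.04,-0.029,0]
    - [-0.04,-0.029,0]
    - [-0.04,-0.029,0]
    - [-0.04,-0.029,0]
    - [-0.04,-0.029,0]
  twist:
    - [0,0,0]
    - [0,0,0]
    - [0,0,0]
    - [0,0,0]
    - [0,0,0]
    - [0,0,0]
    - [0,0,0]
    - [0,0,0]
    - [0,0,0]
    - [0,0,0]
  fingers: [0,0,0,0,0,0,0,0,0,0]

```text
time: 1.35
position: [0.5095, 0.1736, 0.223]
tool_rot: [0.625, 3.078, 0.001]
ft_force: [1.1, 0.4, -0.1]
grip_width: 0.996
grip_force: 0.0
```

Call:
apply_moves:
  dp:
    - [-0.04,-0.029,0]
    - [-0.04,-0.029,0]
    - [-0.04,-0.029,0]
    - [-0.04,-0.029,0]
    - [-0.04,-0.029,0]
    - [-0.03,-0.022,0]
    - [0,0,0]
    - [0,0,0]
  twist:
    - [0,0,0]
    - [0,0,0]
    - [0,0,0]
    - [0,0,0]
    - [0,0,0]
    - [0,0,0]
    - [0,0,0]
    - [0,0,0]
  fingers: [0,0,0,0,0,0,0,0]

```text
time: 2.15
position: [0.6553, -0.0691, 0.2221]
tool_rot: [-0.629, -3.077, 0.0]
ft_force: [0.3, 0.6, -0.3]
grip_width: 0.997
grip_force: 0.0
```

```bash
python3 -c "
from h import *
goal(.6608,-.0786,.1,22.67)"
```

```text
t 2.15 p [ 0.6553 -0.0691  0.2221] q7 1.35 f [ 0.3  0.6 -0.3] grip 0.997 0.0
shift tool [-0.0088 -0.0066  0.1221] twist tool [-6.000e-04 -5.000e-04  7.721e-01]
```

Call:
apply_moves:
  dp:
    - [-0.009,-0.0065,0]
    - [0,0,0.02]
    - [0,0,0.02]
    - [0,0,0.02]
    - [0,0,0.02]
    - [0,0,0.02]
    - [0,0,0.02]
    - [0,0,0]
    - [0,0,0]
  twist:
    - [0,0,0]
    - [0,0,0.13]
    - [0,0,0.13]
    - [0,0,0.13]
    - [0,0,0.13]
    - [0,0,0.13]
    - [0,0,0.122]
    - [0,0,0]
    - [0,0,0]
  fingers: [0,0,0,0,0,0,0,0,0]

```text
time: 3.05
position: [0.6613, -0.0765, 0.1029]
tool_rot: [-1.732, -2.621, -0.0]
ft_force: [-0.3, -0.2, 0.6]
grip_width: 1.002
grip_force: 0.0
```

```bash
python3 -c "
from h import *
goal(.6608,-.0786,.0055,22.67)
im=get_image('side');p=proj('side',[[.6608,-.0786,.015],[.6608,-.0786,.1]]);print(p)
x,y=p.mean(0).astype(int);x=min(max(x,100),540);y=max(y,75)
cv2.imwrite('pics/s1.png',cv2.resize(im[y-75:y+75,x-100:x+100],None,fx=4,fy=4)[:,:,::-1])"
```

```text
t 3.05 p [ 0.6613 -0.0765  0.1029] q7 0.67 f [-0.3 -0.2  0.6] grip 1.002 0.0
shift tool [-0.0018 -0.0013  0.0974] twist tool [ 0.0001 -0.0003  0.007 ]
[[296.55780238 222.63215714]
 [296.65039105 190.25763802]]
```

View pics/s1.png

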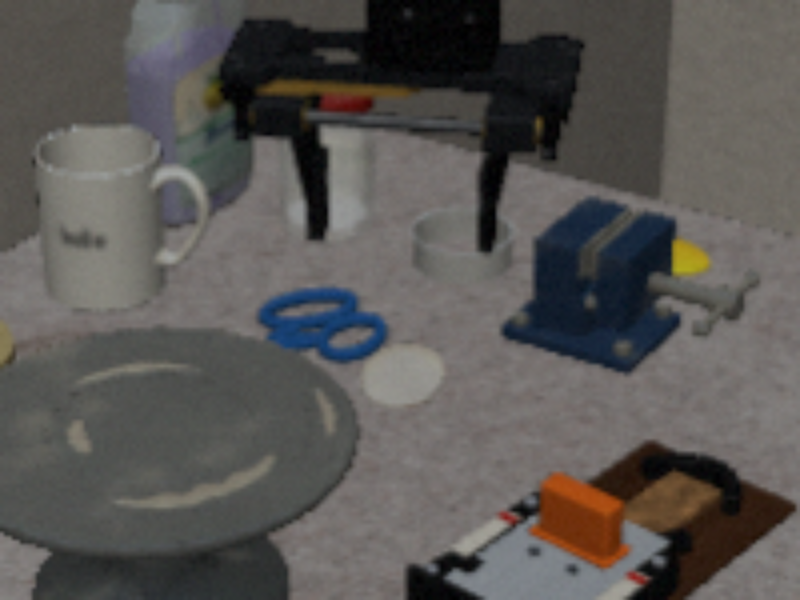

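The side view shows the gripper above the brooch, which sits at crop (403,375). That matches where the top-view estimate projects. The scissors lie near one finger, so I'll narrow the opening and then descend.

Call:
apply_moves:
  dp:
    - [-0.002,-0.0013,0.0]
    - [0,0,0.02]
    - [0,0,0.02]
    - [0,0,0.02]
    - [0,0,0.01]
    - [0,0,0.01]
    - [0,0,0.006]
    - [0,0,0.006]
    - [0,0,0.004]
    - [0,0,0]
  twist:
    - [0,0,0.007]
    - [0,0,0]
    - [0,0,0]
    - [0,0,0]
    - [0,0,0]
    - [0,0,0]
    - [0,0,0]
    - [0,0,0]
    - [0,0,0]
    - [0,0,0]
  fingers: [0.22,0.22,0.22,0.22,0.22,0.22,0.22,0.22,0.22,0.22]

```text
time: 4.1
position: [0.6606, -0.0798, 0.0063]
tool_rot: [-1.747, -2.61, 0.0]
ft_force: [0.1, -0.2, 0.5]
grip_width: 0.78
grip_force: 0.0
```

```bash
python3 -c "
from h import *
goal(.6608,-.0786,.0055,22.67)"
```

```text
t 4.1 p [ 0.6606 -0.0798  0.0063] q7 0.71 f [ 0.1 -0.2  0.5] grip 0.78 0.0
shift tool [0.0011 0.0006 0.0008] twist tool [-0.0003 -0.0002 -0.0045]
```

Call:
apply_moves:
  dp:
    - [0,0,0]
    - [0,0,0]
    - [0,0,0]
    - [0,0,0]
    - [0,0,0]
    - [0,0,0]
    - [0,0,0]
    - [0,0,0]
  twist:
    - [0,0,0]
    - [0,0,0]
    - [0,0,0]
    - [0,0,0]
    - [0,0,0]
    - [0,0,0]
    - [0,0,0]
    - [0,0,0]
  fingers: [0.3,0.4,0.5,0.6,0.7,0.8,0.8,0.8]
  newtons: 12

```text
time: 4.9
position: [0.6611, -0.0799, 0.0069]
tool_rot: [1.747, 2.61, 0.001]
ft_force: [-0.3, 0.1, 2.7]
grip_width: 0.521
grip_force: 12.0
```

Call:
apply_moves:
  dp:
    - [0,0,-0.004]
    - [0,0,-0.006]
    - [0,0,-0.01]
    - [0,0,-0.015]
    - [0,0,-0.02]
    - [0,0,-0.02]
    - [0,0,-0.02]
    - [0,0,0]
    - [0,0,0]
  twist:
    - [0,0,0]
    - [0,0,0]
    - [0,0,0]
    - [0,0,0]
    - [0,0,0]
    - [0,0,0]
    - [0,0,0]
    - [0,0,0]
    - [0,0,0]
  fingers: [0.8,0.8,0.8,0.8,0.8,0.8,0.8,0.8,0.8]

```text
time: 5.8
position: [0.6611, -0.08, 0.1025]
tool_rot: [1.747, 2.61, 0.002]
ft_force: [0.2, -0.4, -0.5]
grip_width: 0.528
grip_force: 12.0
```

```bash
python3 -c "
from h import *
goal(.4707,-.0387,.1,-9.5)
im=get_image('side');p=proj('side',[.66,-.08,.1])[0].astype(int);print(p)
x,y=p
cv2.imwrite('pics/s2.png',cv2.resize(im[y-60:y+60,x-80:x+80],None,fx=5,fy=5)[:,:,::-1])"
```

```text
t 5.8 p [ 0.6611 -0.08    0.1025] q7 0.67 f [ 0.2 -0.4 -0.5] grip 0.528 12.0
shift tool [ 0.1107 -0.1603  0.0022] twist tool [ 1.600e-03 -1.000e-04  5.568e-01]
[297 190]
```

View pics/s2.png

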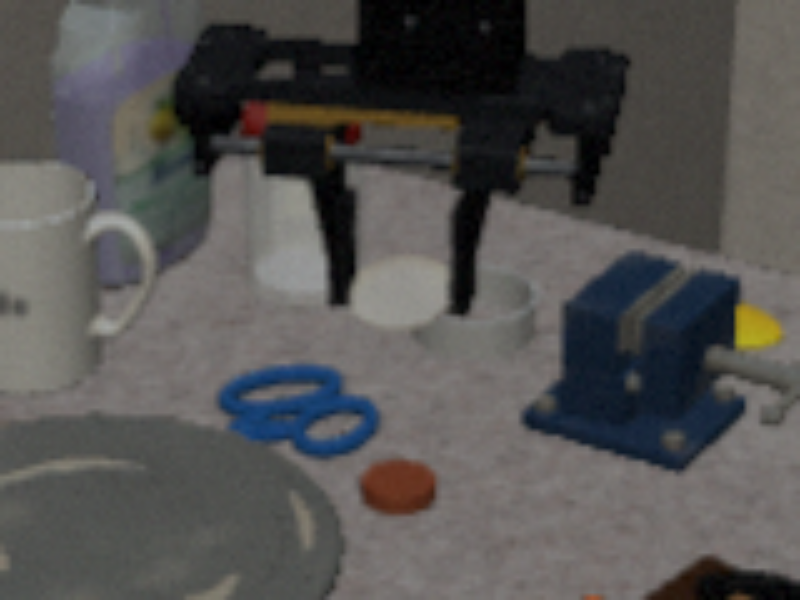

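The brooch hangs level between the fingers at crop (400,292), and its bare prop is at (398,485). Next it goes over the pocket.

Call:
apply_moves:
  dp:
    - [0.022,-0.032,0]
    - [0.022,-0.032,0]
    - [0.022,-0.032,0]
    - [0.022,-0.032,0]
    - [0.022,-0.032,0]
    - [0,0,0.01]
    - [0,0,0.01]
    - [0,0,0.01]
    - [0,0,0.01]
    - [0,0,0]
  twist:
    - [0,0,0]
    - [0,0,0]
    - [0,0,0]
    - [0,0,0]
    - [0,0,0]
    - [0,0,0.139]
    - [0,0,0.139]
    - [0,0,0.139]
    - [0,0,0.139]
    - [0,0,0]
  fingers: [0.8,0.8,0.8,0.8,0.8,0.8,0.8,0.8,0.8,0.8]

```text
time: 6.85
position: [0.4688, -0.0392, 0.0596]
tool_rot: [-2.396, -2.029, 0.006]
ft_force: [0.5, 0.6, -0.7]
grip_width: 0.521
grip_force: 12.0
```

Call:
apply_moves:
  dp:
    - [0,0,0]
    - [0,0,0]
  twist:
    - [0,0,0]
    - [0,0,0]
  fingers: [0.8,0.8]

```text
time: 7.05
position: [0.471, -0.0392, 0.0617]
tool_rot: [2.395, 2.033, 0.0]
ft_force: [-1.0, -0.5, -0.5]
grip_width: 0.524
grip_force: 12.0
```

```bash
python3 -c "
from h import *
goal(.4705,-.0398,.03,-9.5)
for n in ('top','side'):
    im=get_image(n);x,y=proj(n,[.47,-.04,.05])[0].astype(int);print(n,x,y)
    cv2.imwrite('pics/p_%s.png'%n,cv2.resize(im[y-45:y+45,x-65:x+65],None,fx=6,fy=6,interpolation=cv2.INTER_CUBIC)[:,:,::-1])
a,b=cv2.imread('pics/p_top.png'),cv2.imread('pics/p_side.png')
cv2.imwrite('pics/p3.png',cv2.resize(np.vstack([a,b]),None,fx=.55,fy=.55))"
```

```text
t 7.05 p [ 0.471  -0.0392  0.0617] q7 -0.07 f [-1.  -0.5 -0.5] grip 0.524 12.0
shift tool [-0.0006 -0.0004  0.0317] twist tool [ 0.0001 -0.      0.0031]
top 348 296
side 364 240
```

View pics/p3.png

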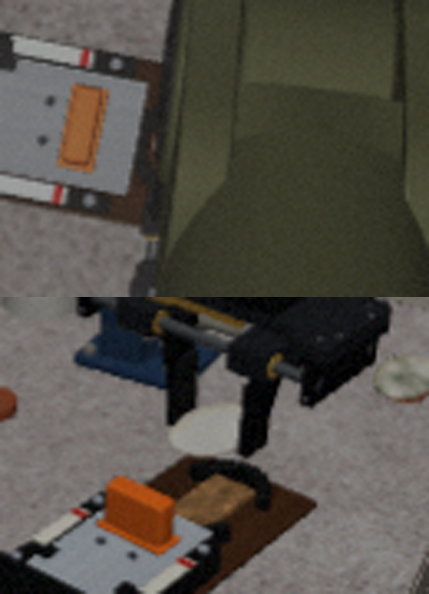

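The top view is blocked by the arm. In the side view the level brooch hangs squarely over the cork, so I'll lower it.

Call:
apply_moves:
  dp:
    - [-0.0005,-0.0004,0.01]
    - [0,0,0.01]
    - [0,0,0.01]
    - [0,0,0.006]
    - [0,0,0.004]
    - [0,0,0.003]
    - [0,0,0.003]
    - [0,0,0.002]
    - [0,0,0]
    - [0,0,0]
  twist:
    - [0,0,0.003]
    - [0,0,0]
    - [0,0,0]
    - [0,0,0]
    - [0,0,0]
    - [0,0,0]
    - [0,0,0]
    - [0,0,0]
    - [0,0,0]
    - [0,0,0]
  fingers: [0.8,0.8,0.8,0.8,0.8,0.8,0.8,0.8,0.8,0.8]

```text
time: 8.15
position: [0.4706, -0.0396, 0.0137]
tool_rot: [2.4, 2.027, 0.001]
ft_force: [1.1, -0.4, -0.8]
grip_width: 0.526
grip_force: 12.0
```

Call:
apply_moves:
  dp:
    - [0,0,0.002]
    - [0,0,0.001]
    - [0,0,0]
  twist:
    - [0,0,0]
    - [0,0,0]
    - [0,0,0]
  fingers: [0.8,0.8,0.8]

```text
time: 8.45
position: [0.4703, -0.0396, 0.0104]
tool_rot: [-2.4, -2.027, 0.0]
ft_force: [0.2, -0.1, 0.0]
grip_width: 0.522
grip_force: 12.0
```

Call:
apply_moves:
  dp:
    - [0,0,0.001]
    - [0,0,0.001]
    - [0,0,0]
  twist:
    - [0,0,0]
    - [0,0,0]
    - [0,0,0]
  fingers: [0.8,0.8,0.8]

```text
time: 8.75
position: [0.4705, -0.0396, 0.0088]
tool_rot: [-2.4, -2.027, -0.0]
ft_force: [-0.3, -0.2, 2.2]
grip_width: 0.523
grip_force: 12.0
```

Call:
apply_moves:
  dp:
    - [0,0,0]
    - [0,0,0]
    - [0,0,0]
    - [0,0,0]
    - [0,0,-0.005]
    - [0,0,-0.01]
    - [0,0,-0.02]
    - [0,0,-0.03]
    - [0,0,-0.03]
    - [0,0,-0.02]
  twist:
    - [0,0,0]
    - [0,0,0]
    - [0,0,0]
    - [0,0,0]
    - [0,0,0]
    - [0,0,0]
    - [0,0,0]
    - [0,0,0]
    - [0,0,0]
    - [0,0,0]
  fingers: [0.44,0.4,0.3,0.25,0.25,0.25,0.25,0.25,0.25,0.25]

```text
time: 9.75
position: [0.4715, -0.0399, 0.1266]
tool_rot: [2.399, 2.026, 0.005]
ft_force: [0.7, -0.7, -1.0]
grip_width: 0.754
grip_force: 0.0
```

```bash
python3 -c "
from h import *
goal(.4836,.0382,.12,80.5)
im=get_image('side');x,y=proj('side',[.47,-.01,.02])[0].astype(int)
cv2.imwrite('pics/s4.png',cv2.resize(im[y-50:y+50,x-65:x+65],None,fx=6,fy=6,interpolation=cv2.INTER_CUBIC)[:,:,::-1]);print(x,y)"
```

```text
t 9.75 p [ 0.4715 -0.0399  0.1266] q7 -0.13 f [ 0.7 -0.7 -1. ] grip 0.754 0.0
shift tool [ 0.079  -0.0012  0.0067] twist tool [ 0.0016 -0.0037  1.5681]
356 258
```

View pics/s4.png

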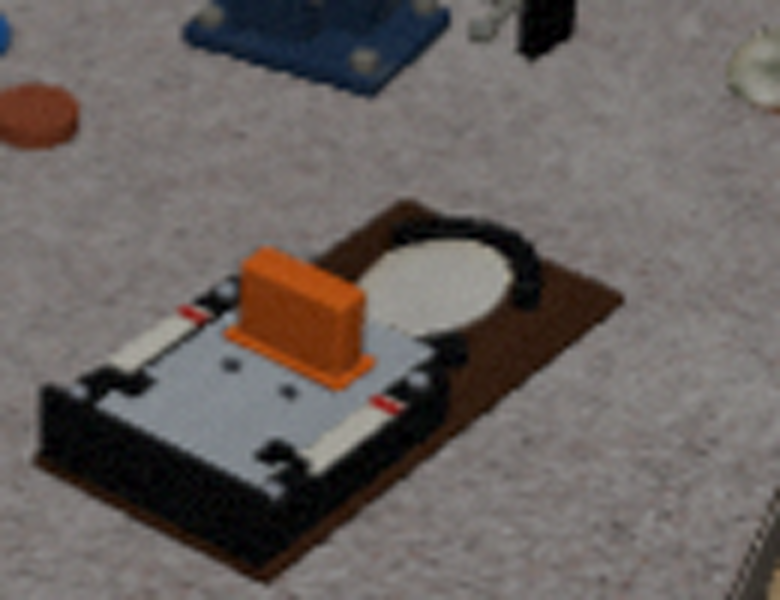

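The side view shows the brooch lying flat inside the rim, at crop (438,285), with the mask home. Next I'll move over the tab, turning the other way to keep joint 7 well within its range.

Call:
apply_moves:
  dp:
    - [0.04,0,0]
    - [0.039,-0.001,0]
    - [0,0,0]
    - [0,0,0]
    - [0,0,0]
    - [0,0,0]
    - [0,0,0]
    - [0,0,0]
    - [0,0,0]
    - [0,0,0]
  twist:
    - [0,0,-0.14]
    - [0,0,0]
    - [0,0,-0.14]
    - [0,0,-0.14]
    - [0,0,-0.14]
    - [0,0,-0.14]
    - [0,0,-0.14]
    - [0,0,-0.14]
    - [0,0,-0.14]
    - [0,0,-0.14]
  fingers: [0.25,0.25,0.25,0.25,0.25,0.25,0.25,0.25,0.25,0.25]

```text
time: 10.8
position: [0.4773, 0.0387, 0.124]
tool_rot: [0.736, 3.054, 0.0]
ft_force: [-0.8, -0.3, -0.6]
grip_width: 0.748
grip_force: 0.0
```

Call:
apply_moves:
  dp:
    - [0,0,0]
    - [0,0,0]
    - [0,0,0]
    - [0,0,0]
  twist:
    - [0,0,-0.14]
    - [0,0,-0.14]
    - [0,0,0]
    - [0,0,0]
  fingers: [0.25,0.25,0.25,0.25]

```text
time: 11.2
position: [0.4773, 0.0388, 0.1239]
tool_rot: [0.317, 3.125, 0.0]
ft_force: [0.3, 0.4, -0.1]
grip_width: 0.751
grip_force: 0.0
```

```bash
python3 -c "
from h import *
goal(.483,.0380,.034,80.5)
im=get_image('top')
a=im[250:335,260:385]
cv2.imwrite('pics/t5.png',cv2.resize(a,None,fx=6,fy=6,interpolation=cv2.INTER_CUBIC)[:,:,::-1])
med=cv2.GaussianBlur(im,(3,3),0);m=(med.min(2)>=np.median(med[294:302,343:351].min(2))-22).astype(np.uint8)
try:
  c=blob(m,(325,275,372,318));print(cv2.fitEllipse((cast('top',c,.0145)[:,:2]*1000).astype(np.float32)))
except Exception as e: print(e)"
```

```text
t 11.2 p [0.4773 0.0388 0.1239] q7 1.25 f [ 0.3  0.4 -0.1] grip 0.751 0.0
shift tool [-0.0057  0.0004  0.0899] twist tool [ 0.0003  0.0004 -0.0365]
((476.7803039550781, -38.59952926635742), (89.91709899902344, 103.87417602539062), 16.853782653808594)
```

View pics/t5.png

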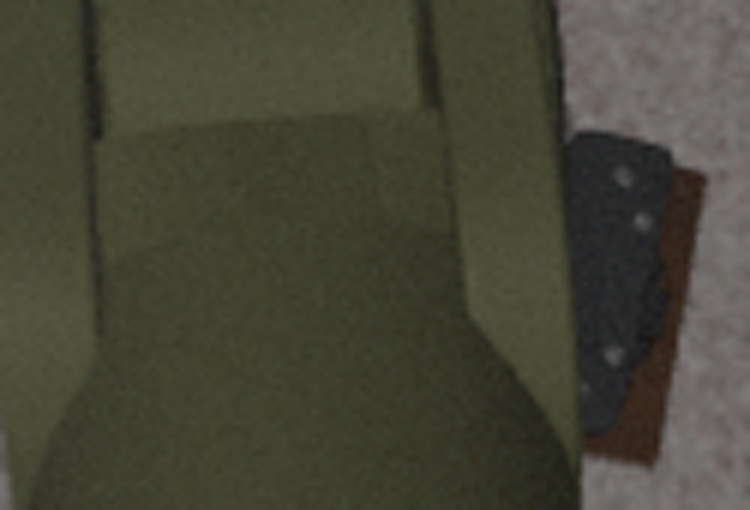

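Call:
apply_moves:
  dp:
    - [-0.006,0.0004,0]
    - [0,0,0.02]
    - [0,0,0.02]
    - [0,0,0.02]
    - [0,0,0.015]
    - [0,0,0.01]
    - [0,0,0.005]
    - [0,0,0]
    - [0,0,0]
  twist:
    - [0,0,-0.0365]
    - [0,0,0]
    - [0,0,0]
    - [0,0,0]
    - [0,0,0]
    - [0,0,0]
    - [0,0,0]
    - [0,0,0]
    - [0,0,0]
  fingers: [0.25,0.25,0.25,0.25,0.25,0.25,0.25,0.25,0.25]

```text
time: 12.15
position: [0.4837, 0.0381, 0.0341]
tool_rot: [0.255, 3.13, 0.001]
ft_force: [0.8, 0.1, 0.1]
grip_width: 0.751
grip_force: 0.0
```

```bash
python3 -c "
from h import *
goal(.4832,.0382,.034,80.5)
im=cv2.imread('pics/s4.png');x0,y0=356-65,258-50
m=((im.min(2)>120)).astype(np.uint8)*1
m=cv2.morphologyEx(m,cv2.MORPH_OPEN,np.ones((9,9)))
c=blob(m,(350,215,535,345)); q=c/6+[x0,y0]
t=np.linspace(0,2*np.pi,300);u=np.array([.165,.986]);v=np.array([-.986,.165])
P=np.array([.4707,-.0387])+35.5e-3*np.cos(t)[:,None]*u+24e-3*np.sin(t)[:,None]*v
e=proj('side',np.c_[P,0*t+.0147]);
print('seen',q.min(0),q.max(0),'expected',e.min(0),e.max(0))"
```

```text
t 12.15 p [0.4837 0.0381 0.0341] q7 1.37 f [0.8 0.1 0.1] grip 0.751 0.0
shift tool [ 0.0005 -0.      0.0001] twist tool [0.0005 0.001  0.0031]
seen [351.83333333 248.66666667] [375.33333333 265.33333333] expected [349.1479929 246.5855232] [375.56113752 262.69125953]
```

The brooch's extents match the pocket position, so it's seated. Now I'll grip the tab.

Call:
apply_moves:
  dp:
    - [0,0,0]
    - [0,0,0]
    - [0,0,0]
    - [0,0,0]
    - [0,0,0]
    - [0,0,0]
    - [0,0,0]
    - [0,0,0]
    - [0,0,0]
  twist:
    - [0,0,0]
    - [0,0,0]
    - [0,0,0]
    - [0,0,0]
    - [0,0,0]
    - [0,0,0]
    - [0,0,0]
    - [0,0,0]
    - [0,0,0]
  fingers: [0.4,0.5,0.6,0.7,0.8,0.9,1,1,1]
  newtons: 40

```text
time: 13.05
position: [0.4833, 0.039, 0.0336]
tool_rot: [0.254, 3.131, 0.002]
ft_force: [-0.3, 3.8, -0.7]
grip_width: 0.177
grip_force: 40.0
```

```bash
python3 -c "
from h import *
goal(.4832-.165*.045,.0382-.986*.045,.034,80.5)"
```

```text
t 13.05 p [0.4833 0.039  0.0336] q7 1.37 f [-0.3  3.8 -0.7] grip 0.177 40.0
shift tool [ 0.0002 -0.0458 -0.0005] twist tool [0.0011 0.0002 0.0039]
```

Call:
apply_moves:
  dp:
    - [0,-0.002,0]
    - [0,-0.005,0]
    - [0,-0.006,0]
    - [0,-0.007,0]
    - [0,-0.007,0]
    - [0,-0.007,0]
    - [0,-0.006,0]
    - [0,-0.005,0]
    - [0,0,0]
    - [0,0,0]
  twist:
    - [0,0,0]
    - [0,0,0]
    - [0,0,0]
    - [0,0,0]
    - [0,0,0]
    - [0,0,0]
    - [0,0,0]
    - [0,0,0]
    - [0,0,0]
    - [0,0,0]
  fingers: [1,1,1,1,1,1,1,1,1,1]

```text
time: 14.05
position: [0.476, -0.0054, 0.0336]
tool_rot: [0.255, 3.131, 0.003]
ft_force: [1.8, 7.3, -2.0]
grip_width: 0.179
grip_force: 40.0
```

```bash
python3 -c "
from h import *
goal(.4832-.165*.045,.0382-.986*.045,.034,80.5)
im=get_image('side');x,y=proj('side',[.48,.0,.02])[0].astype(int)
cv2.imwrite('pics/s6.png',cv2.resize(im[y-40:y+40,x-53:x+53],None,fx=7.5,fy=7.5,interpolation=cv2.INTER_CUBIC)[:,:,::-1]);print(x,y)
u=np.array([.165,.986,0]);v=np.array([-.986,.165,0]);o=np.array([.4707,-.0387,.027])
for d in (80,85,90): print(d,((proj('side',[o+u*d/1e3+v*.041,o+u*d/1e3-v*.041])-[x-53,y-40])*7.5).round(0).tolist())"
```

```text
t 14.05 p [ 0.476  -0.0054  0.0336] q7 1.46 f [ 1.8  7.3 -2. ] grip 0.179 40.0
shift tool [ 0.0001 -0.0008 -0.0004] twist tool [0.0021 0.0003 0.0035]
350 259
80 [[446.0, 409.0], [206.0, 296.0]]
85 [[435.0, 418.0], [195.0, 304.0]]
90 [[424.0, 426.0], [184.0, 312.0]]
```

View pics/s6.png

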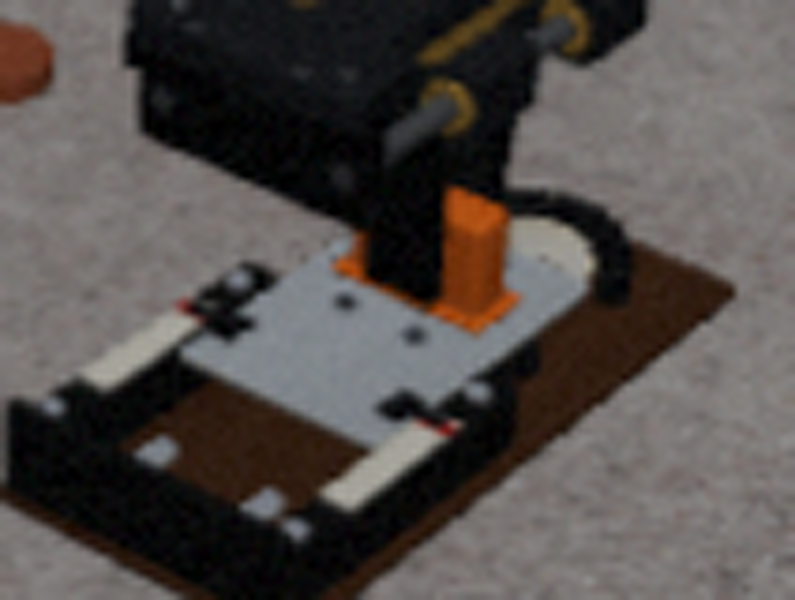

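The pull is close to the mark: the pointers at crop (230,322) and (397,407) stand about on the line joining the red marks at (187,306) and (440,430). I'll put a number on the remaining offset.

```bash
python3 - <<'E'
from h import *
im=np.mean([get_image("side") for _ in range(8)],0).astype(np.uint8)
u=np.array([.165,.986]);v=np.array([-.986,.165]);o=np.array([.4707,-.0387])
def jig(q): P=cast("side",q,.027)[:,:2]-o; return np.c_[P@u,P@v]*1000
def meas(im,x0,y0,s,wins):
    hsv=cv2.cvtColor(im,cv2.COLOR_RGB2HSV)
    for kind,(a,b,c,d) in wins:
        I=im[b:d,a:c].astype(int)
        m=(I.max(2)<75) if kind=="ptr" else ((I[:,:,0]-I[:,:,1:].max(2))>35)
        n,l,st,ce=cv2.connectedComponentsWithStats(m.astype(np.uint8)); 
        for i in range(1,n):
            if st[i,4]>60: q=(ce[i]+[a,b])/s+[x0,y0]-.4; print(kind,st[i],(ce[i]+[a,b]).round(0),"jig mm",jig([q]).round(1))
x0,y0=350-53,259-40
c=cv2.resize(im[y0:y0+80,x0:x0+106],None,fx=7.5,fy=7.5,interpolation=cv2.INTER_CUBIC)
print("now");meas(c,x0,y0,7.5,[("red",(165,285,215,330)),("red",(405,400,470,450)),("ptr",(215,303,260,345)),("ptr",(365,385,427,422))])
print("home");h=cv2.imread("pics/s4.png")[:,:,::-1].copy()
meas(h,356-65,258-50,6,[("red",(165,295,220,335)),("red",(360,385,415,425)),("ptr",(100,355,160,400)),("ptr",(245,435,305,472))])
E
```

```text
now
red [ 11  14  15  13 160] [184. 305.] jig mm [[ 86.9 -44.5]]
red [14 21 14  6 66] [425. 424.] jig mm [[88.3 39.1]]
red [ 29  22  23  15 249] [446. 429.] jig mm [[86.9 44.8]]
ptr [   0    0   38   39 1091] [230. 321.] jig mm [[ 84.4 -30.2]]
ptr [  13    7   49   30 1067] [404. 408.] jig mm [[86.2 30.4]]
home
red [ 12   9  31  21 400] [192. 314.] jig mm [[ 86.7 -40.7]]
red [  9  10  33  20 430] [385. 405.] jig mm [[86.3 41.3]]
ptr [   0   11   55   34 1234] [124. 382.] jig mm [[133.1 -32.9]]
ptr [  11    5   49   32 1002] [281. 456.] jig mm [[131.8  32.5]]
```

The pointers are about 1–1.5 mm past the lines, so I'll back off 1 mm and settle.

Call:
apply_moves:
  dp:
    - [0,0.001,0]
    - [0,0,0]
    - [0,0,0]
    - [0,0,0]
    - [0,0,0]
  twist:
    - [0,0,0]
    - [0,0,0]
    - [0,0,0]
    - [0,0,0]
    - [0,0,0]
  fingers: [1,1,1,1,1]

```text
time: 15.0
position: [0.4762, -0.0041, 0.0336]
tool_rot: [0.254, 3.131, 0.003]
ft_force: [0.9, 7.0, -2.3]
grip_width: 0.181
grip_force: 40.0
```

```bash
python3 -c "
from h import *
goal(.4832-.165*.045,.0382-.986*.045,.034,80.5)
print(ctrl.close_job())"
```

```text
t 15.0 p [ 0.4762 -0.0041  0.0336] q7 1.46 f [ 0.9  7.  -2.3] grip 0.181 40.0
shift tool [ 0.0001 -0.0021 -0.0004] twist tool [0.0022 0.0003 0.0039]
the job is handed in; nothing more can be done
None
```

I handed the job in at about 15 s: the plain brooch was laid flat in the pocket with the mask home, and the gripper is holding the mask within about 1 mm of the red lines by my camera measurement, but no verdict came back.

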